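# Lock the bayonet lid on the filter pot

## Task

Close the filter pot: take the black lid with the orange grip bar, line its bar up with the two slots of the pot's metal ring, press it down until the lid sits flat on the ring, then twist it a quarter turn clockwise (seen from above) to lock it, and let go. Leave the lookalike lid with the round metal knob and the white lens cap where they are.

Things in the scene. Friction and masses are not known exactly. Their poses are not given: they have to be found in the camera images.
- lid_grip (a point): Loose lid, 0.12 kg: black disc 108 mm wide, 4 thick; orange bar on top 60 long (x), 14 wide (y), 44 tall; grey plug below, 48 wide, 17 deep, with 2 like lugs at its foot under the bar's ends (+x, -x), 12 wide, reaching 42 mm from the axis; orange marks over the lugs. Point: on the axis in the bar, 20 mm under its top, 24 over the disc's top, 45 over the lid's lowest face. z up.
- pot: Fixed black pot, 114 mm wide, open; origin under its centre, z up. Ring on top: top face at z 57 mm, hole 68 wide, slots along +x and -x 46 wide, to 52 mm from the axis; lugs pass with 10 mm play. Disc seated on ring: lid_grip at z 85 mm (lugs standing on ring: 102). Then turns freely clockwise seen from above, stop near 100 degrees; other way stops at 30. Locked: bar along pot y. No spring.
- knob_lid_mid (a point): Lookalike, to be left alone: a black disc lid of the same size but with a round aluminium knob 28 mm across and 34 mm tall, and no lugs. This point is its axis at the knob's middle, 38 mm above its lowest face.
- lens_cap_mid (a point): Bystander, to be left alone: a white silicone lens cap, a disc 84 mm across and 14 mm thick; this point is its centre.
There are look-alikes about, which are no part of the job. Leave any purple look-alike of the part that bears lid_grip alone.

How it is judged:
On the way:
1. the lid is down flat on the ring, its lugs through the slots and its bar still in line with them (horizontal distance between lid_grip and pot below 0.015 m and z of lid_grip in the frame of pot below 0.091 m and angle between the x axis of lid_grip and the x axis of pot, either way round below 0.5 rad), for 0.1 s.
At the end, for the whole second after the job is handed in: the lid is flat on the pot's ring (point within 15 mm of the pot's axis, less than 91 mm above the pot's origin, tilt under 7 degrees), with its bar within 25 degrees of the pot's y (a quarter turn from the slots), released (horizontal distance between lid_grip and pot below 0.015 m and z of lid_grip in the frame of pot below 0.091 m and angle between lid_grip's own z axis and vertical below 0.12 rad and angle between the x axis of lid_grip and the y axis of pot, either way round below 0.44 rad); the robot touches nothing.
It fails at once if the lookalike lid with the round knob was moved by more than 30 mm (distance of knob_lid_mid from where it was at the start of the episode above 0.03 m).
It fails at once if the white lens cap was moved by more than 30 mm (distance of lens_cap_mid from where it was at the start of the episode above 0.03 m).
It also fails if it takes over 43 s, if anything falls off the work surface, if the arm or the gripper's body presses on something with over 40 N, if the wrist force passes 120 N, or if a joint passes its speed limit or range.

## Robot

A 6-joint arm with a two-finger parallel gripper is mounted at the origin on the work surface. World frame = base frame: x ahead of the robot, y to its left, z up, the work surface at z = 0. Lengths are in m, angles in rad, forces in N, time in s.
With the tool pointing down it reaches from about 0.35 to 0.85 m from the base axis. Payload 8.1 kg.
Tool frame: the origin (TCP) lies at the very end of the fingers, on their centre line; the grasp point (between the pads) lies robot.grasp_offset behind it (robot.grasp_offset is the distance from the TCP to the grasp point, in m); z points along the fingers, y is the line along which they close (so a half turn about z gives the same grasp; the last joint's range is limited). The gripper opens to 93 mm and grips with 3 to 60 N. Pads are 15 mm wide; open, the fingers measure 128 mm over their backs; the gripper's body (75 mm by 188 mm) begins 65 mm behind the grasp point.
Start: joints at [-1.326, 0.13, 1.488, -0, 1.523, -0.085], TCP at [0.194, -0.568, 0.219] pointing down, gripper open.
Joint ranges: [-2.96, 2.96], [-0.89, 2.26], [0.02, 2.5], [-1.34, 4.48], [0, 2.73], [-2.66, 2.66]. Speed limits (rad/s): [2.39, 2.39, 2.79, 3.14, 3.14, 3.14].

## Interface

Orientations are given as a 3x3 rotation matrix whose columns are the frame's x, y, z axes.
In Python, from plant import robot gives the robot as it stands.
- The arm moves only by the shell command python3 -m handwheel 'ROWS' [FORCE]. ROWS is JSON, a list of rows, each a list of 7 numbers: the shift along the tool's x, y, z as a fraction of full scale, then the turn, a rotation vector about the tool's x, y, z as a fraction of full scale, then the closure, from 0 (fully open) to 1 (shut). In form: [[tx, ty, tz, rx, ry, rz, fingers], ...]. A call has 1 to 20 rows; each row is the pose to reach, as a shift and turn from the pose commanded when the call began, along the tool's axes at that moment; what a row does not reach only later rows make up. Full scale, the value 1, is 200 mm for a shift and 90 degrees for a turn. A row lasts 1/8 s, in which the tool goes at most 62.5 mm and 10.7 degrees, less where a joint would pass 70% of its speed; a pose out of reach is approached as far as the arm can. A call with a number of a shift or a turn outside -1 to 1 is refused whole. A call with a gripper value outside its range is refused whole. The fingers move at their own pace and stop on an object; FORCE is the grip in N (left out, the last holds). Time passes only in rows, so rows that repeat a pose let the fingers close. It gives the time, the measured TCP pose, the force, the opening and the grip force at its end, in the units of the state.
- robot.get_obs(): the state, without advancing time (a new reading comes with each control period).
- robot.camera(name): name is "scene" or "side" or "wrist"; returns a dict with "image" (384x512x3 uint8, red, green, blue), "intrinsics" (3x3 intrinsics, pixels), "camera_from_world" (4x4, takes a point from world to camera coordinates). Camera axes: x right, y down, z forward; pixel columns grow to the right and rows downward; lengths in m; the calibration is good to about 2 mm. A picture is of the moment at which its call begins. There is no depth.
- robot.close_job(): hands the job in; it is judged then, once.
The state is a dict: "time": time; "q": joint angles; "joint_vel": joint speeds; "effort": joint torques, N m; "position": TCP position; "ee_rot": TCP orientation; "force": force on the tool from outside, world axes, zero at the start; "moment": the same for the moment, N m; "grip_width": finger opening in m; "gripper_force": force on a finger pad.
Only numpy, scipy, OpenCV 4.12 (cv2) and the standard library are available. Lean on these libraries where they do the work, as an engineer would, in place of code of your own. Each camera call takes 0.05 s, during which the arm holds its last target. There are 200 camera calls.

## Working session

There is one attempt and no reset: what is moved stays moved. The work goes in short steps, Python scripts to look and compute and a shell command to move; the robot and the scene stay as the last step left them, time stands still between calls to the robot, and variables do not carry over. Pictures are saved under pics/ and viewed, at most 10 in all, crops included, and the job is handed in when it is done.

```bash
mkdir -p pics; cat > h.py <<'E'
import numpy as np, cv2
from plant import robot
def snap(n,f):
    c=robot.camera(n); cv2.imwrite('pics/'+f,c['image'][:,:,::-1]); np.savez('pics/'+f+'.npz',K=c['intrinsics'],T=c['camera_from_world'])
def pt(f,u,v,z):
    d=np.load('pics/'+f+'.npz');K,T=d['K'],d['T'];R=T[:3,:3];o=-R.T@T[:3,3]
    r=R.T@np.linalg.solve(K,[u,v,1]);return o+r*(z-o[2])/r[2]
def px(f,p):
    d=np.load('pics/'+f+'.npz');q=d['K']@(d['T']@np.r_[p,1])[:3];return q[:2]/q[2]
E
python3 - <<'E'
from h import *
for n in ("scene","side"): snap(n,n+'0.png')
a=[cv2.imread(f'pics/{n}0.png') for n in("scene","side")]
o=robot.get_obs();print(o['position'],o['ee_rot'],robot.grasp_offset,o['time'])
E
```

```text
[ 0.19420712 -0.56714966  0.21767699] [[ 9.46103794e-01  3.23863302e-01 -4.15602022e-04]
 [ 3.23863539e-01 -9.46102384e-01  1.63937639e-03]
 [ 1.37731785e-04 -1.68561856e-03 -9.99998570e-01]] 0.0188 0.1
```

View pics/scene0.png

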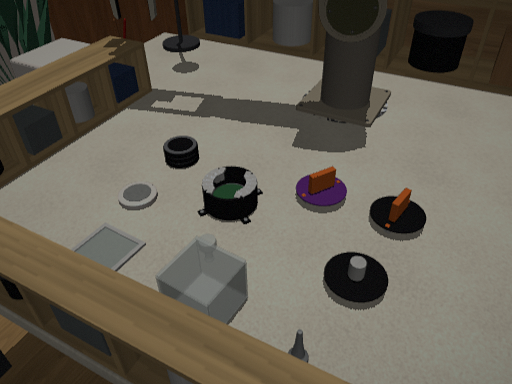

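View pics/side0.png

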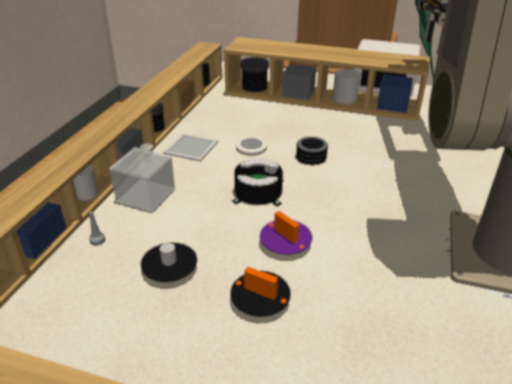

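The black lid with the orange bar is at scene (397,217) and side (261,293). The pot is at scene (230,190) and side (258,180). The purple copy, knob lid and lens cap are clear of both. I'll enlarge the lid and pot.

```bash
python3 - <<'E'
from h import *
a=cv2.imread('pics/scene0.png');b=cv2.imread('pics/side0.png')
r=lambda i,x,y:cv2.resize(i[y:y+75,x:x+100],None,fx=4,fy=4,interpolation=cv2.INTER_CUBIC)
cv2.imwrite('pics/c.png',np.vstack([np.hstack([r(a,350,175),r(a,180,155)]),np.hstack([r(b,210,255),r(b,208,148)])]))
E
```

```text
(no output)
```

View pics/c.png

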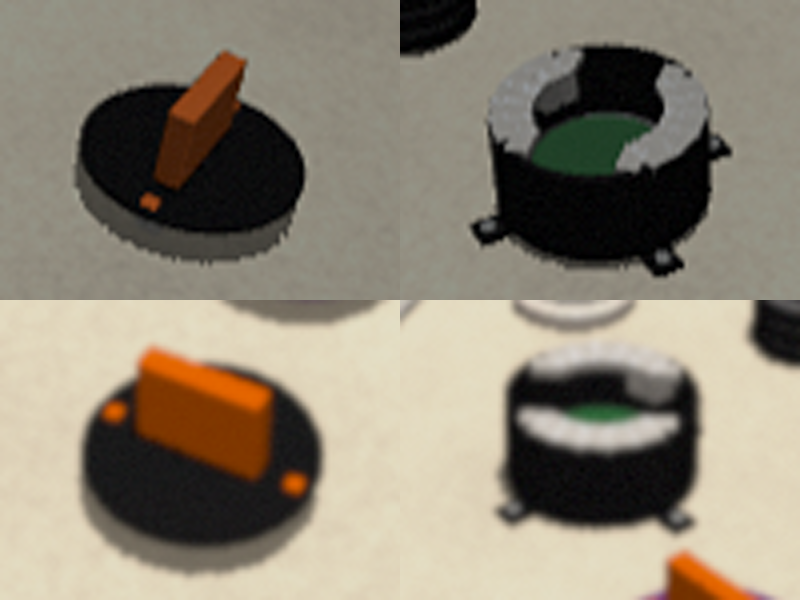

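```bash
python3 - <<'E'
from h import *
S=lambda x,y,z:pt('scene0.png',350+x/4,175+y/4,z)[:2]
P=lambda x,y:pt('scene0.png',180+(x-400)/4,155+y/4,.057)[:2]
D=lambda x,y,z:pt('side0.png',210+x/4,255+(y-300)/4,z)[:2]
Q=lambda x,y:pt('side0.png',208+(x-400)/4,148+(y-300)/4,.057)[:2]
print('bar',S(208.5,88,.065),D(205,378,.065))
a,b=D(114,411,.021),D(294,484,.021);print('marks',(a+b)/2,np.linalg.norm(a-b),np.degrees(np.arctan2(*(b-a)[::-1])))
a,b=D(143.5,357,.065),D(267,400,.065);print('bar side',np.linalg.norm(a-b),np.degrees(np.arctan2(*(b-a)[::-1])))
a,b=S(235.5,58,.065),S(181,118,.065);print('bar scene',np.linalg.norm(a-b),np.degrees(np.arctan2(*(b-a)[::-1])))
for F,g in((P,[(582,50),(665,66),(528,163),(622,170)]),(Q,[(522,412),(532,372),(682,420),(672,376)])):
    c=[F(*x) for x in g];m1=(c[0]+c[1])/2;m2=(c[2]+c[3])/2
    print('pot',(m1+m2)/2,np.linalg.norm(m1-m2),np.linalg.norm(c[0]-c[1]),np.linalg.norm(c[2]-c[3]),np.degrees(np.arctan2(*(m2-m1)[::-1])))
# ellipse extents
for F,g in((P,[(488,110),(710,105)]),(Q,[(507,395),(697,395)])):
    a,b=[F(*x) for x in g];print('ext',(a+b)/2,np.linalg.norm(a-b))
E
```

```text
bar [0.43723352 0.26214072] [0.4344361  0.26214812]
marks [0.43574572 0.26066939] 0.0900714249426218 168.8361517504814
bar side 0.058472119800651 171.4941570576851
bar scene 0.0576378433362782 -12.02907193739935
pot [ 0.54053931 -0.06001329] 0.09194290475833844 0.04732619937299277 0.047111739961239026 15.382608911461299
pot [ 0.53802642 -0.05857834] 0.08582267657238077 0.04260956982904271 0.04630681475766764 -166.55025815401268
ext [ 0.53892333 -0.06159683] 0.11399175920316972
ext [ 0.537822   -0.05825857] 0.10858224343709502
```

Two cameras agree: the lid is at about (0.436, 0.262) with its bar at about 170°, and the pot is at (0.539, -0.059) with slots at about 14.5°. Sizes check out. To keep joint 6 in range, I'll grasp with tool x at 169.5° and insert at 194.5°.

```bash
cat > go.py <<'E'
import sys
from h import *
from scipy.spatial.transform import Rotation as Ro
# go.py x y z yaw : shift and turn to the target in fractions of full scale
x,y,z,w=map(float,sys.argv[1:5]);o=robot.get_obs();R=np.array(o['ee_rot'])
c,s=np.cos(np.radians(w)),np.sin(np.radians(w));G=np.array([[c,s,0],[s,-c,0],[0,0,-1]])
print(np.round(R.T@(np.array([x,y,z])-o['position'])/.2,4),np.round(Ro.from_matrix(R.T@G).as_rotvec()/(np.pi/2),4),o['time'])
E
python3 go.py 0.39 -0.42 0.22 60
```

```text
[ 1.1645 -0.3791 -0.0108] [-0.001  -0.0005 -0.4567] 0.1
```

```bash
python3 -m handwheel '[[0.3,-0.1,0,0,0,-0.11,0],[0.6,-0.2,0,0,0,-0.22,0],[0.9,-0.28,0,0,0,-0.34,0],[1,-0.35,0,0,0,-0.45,0]]' 5; python3 go.py 0.5 -0.22 0.22 95
```

```text
time: 0.6
position: [0.3633, -0.4343, 0.2181]
ee_rot: [[0.501, 0.865, 0.0], [0.865, -0.501, 0.001], [0.001, -0.0, -1.0]]
force: [-0.8, -0.1, -0.9]
grip_width: 0.0931
gripper_force: 0.0
[ 1.2698  0.0541 -0.0081] [-0.     -0.0007 -0.39  ] 0.6
```

```bash
python3 -m handwheel '[[0.3,0,0,0,0,-0.1,0],[0.6,0.03,0,0,0,-0.2,0],[0.9,0.05,0,0,0,-0.3,0],[1,0.05,0,0,0,-0.4,0]]'; python3 go.py 0.53 -0.07 0.22 130
```

```text
time: 1.1
position: [0.4726, -0.2665, 0.2182]
ee_rot: [[-0.102, 0.995, -0.0], [0.995, 0.102, 0.001], [0.001, -0.0, -1.0]]
force: [-0.2, -0.5, -0.1]
grip_width: 0.0928
gripper_force: 0.0
[ 0.9479  0.3859 -0.0079] [ 1.000e-04 -7.000e-04 -3.791e-01] 1.1
```

```bash
python3 -m handwheel '[[0.3,0.1,0,0,0,-0.1,0],[0.6,0.25,0,0,0,-0.2,0],[0.95,0.38,0,0,0,-0.3,0],[0.95,0.38,0,0,0,-0.38,0],[0.95,0.38,0,0,0,-0.38,0],[0.95,0.38,0,0,0,-0.38,0]]'; python3 -c "
from h import *
snap('wrist','w1.png')"; python3 go.py 0.50 0.11 0.22 150
```

```text
time: 1.85
position: [0.5288, -0.0741, 0.2184]
ee_rot: [[-0.635, 0.773, -0.001], [0.773, 0.635, -0.0], [0.0, -0.001, -1.0]]
force: [-0.5, -0.5, 0.3]
grip_width: 0.0928
gripper_force: 0.0
[ 0.8041  0.474  -0.008 ] [-3.00e-04 -1.00e-04 -2.29e-01] 1.9
```

View pics/w1.png

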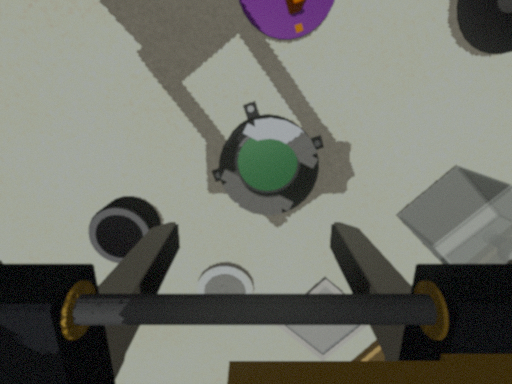

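The wrist view shows the pot at (269,163), with ring segments at the top and at lower left. I'll enlarge it while moving on.

```bash
python3 -m handwheel '[[0.3,0.15,0,0,0,-0.1,0],[0.6,0.3,0,0,0,-0.2,0],[0.8,0.47,0,0,0,-0.23,0],[0.8,0.47,0,0,0,-0.23,0]]'; python3 go.py 0.4357 0.2615 0.13 169.5; python3 -c "
from h import *
i=cv2.imread('pics/w1.png')[103:223,209:329]; i=np.clip(i.astype(float)*1.3,0,255).astype('uint8')
cv2.imwrite('pics/c2.png',cv2.resize(i,None,fx=5,fy=5,interpolation=cv2.INTER_CUBIC))"
```

```text
time: 2.4
position: [0.4991, 0.1124, 0.2187]
ee_rot: [[-0.87, 0.493, 0.0], [0.493, 0.87, 0.001], [0.0, 0.001, -1.0]]
force: [0.4, -0.7, -0.6]
grip_width: 0.0931
gripper_force: 0.0
[0.6435 0.4916 0.4442] [ 6.000e-04 -1.000e-04 -2.118e-01] 2.4
```

View pics/c2.png

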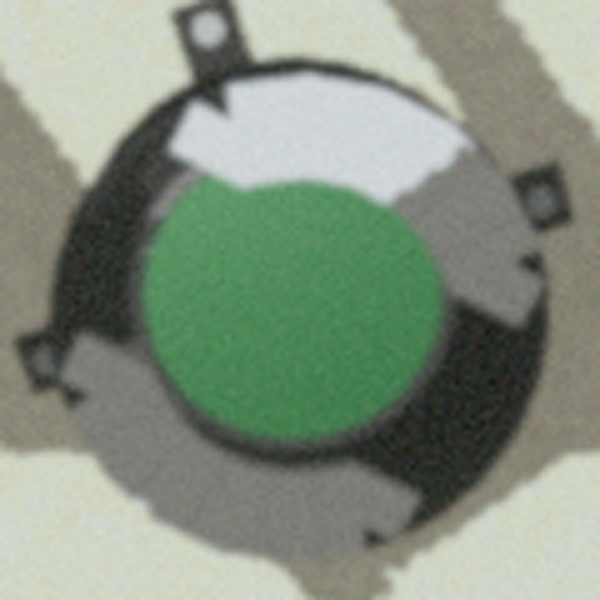

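```bash
python3 - <<'E'
from h import *
W=lambda x,y:pt('w1.png',209+(x+.5)/5-.5,103+(y+.5)/5-.5,.057)[:2]
a,b,c,d=[W(*p) for p in((170,152),(518,328),(88,332),(420,495))]
an=lambda v:np.degrees(np.arctan2(v[1],v[0]))
print((a+b+c+d)/4,an(b-a),an(d-c),np.linalg.norm(a-b),np.linalg.norm(a-c),np.linalg.norm(b-d),W(300,316),np.linalg.norm(W(55,316)-W(545,316)))
E
python3 -m handwheel '[[0.3,0.2,0.2,0,0,-0.1,0],[0.64,0.49,0.4,0,0,-0.21,0],[0.64,0.49,0.44,0,0,-0.21,0],[0.64,0.49,0.44,0,0,-0.21,0]]'; python3 -c "
from h import *
snap('wrist','w2.png')"
```

```text
[ 0.54034584 -0.06322601] 12.621967775581979 12.277030143690505 0.08733934472367094 0.04451441102688303 0.04501566080604602 [ 0.53809315 -0.06096252] 0.11016603969015414
time: 2.9
position: [0.4346, 0.2582, 0.1275]
ee_rot: [[-0.982, 0.187, -0.005], [0.187, 0.982, -0.002], [0.005, -0.003, -1.0]]
force: [-0.3, -1.1, 0.4]
grip_width: 0.093
gripper_force: 0.0
```

View pics/w2.png

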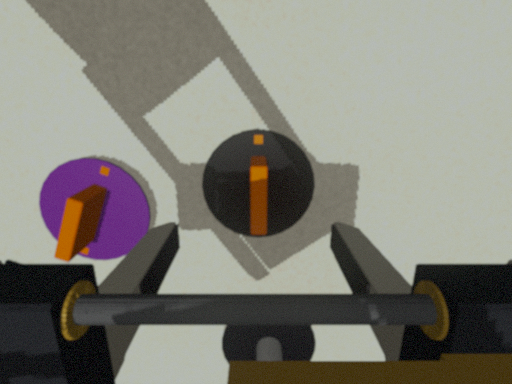

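The bar stands vertical in the image at column 259, so it is aligned with the tool. The disc spans columns 203–314 and rows 129–236.

```bash
python3 - <<'E'
from h import *
W=lambda x,y,z=.021:pt('w2.png',x,y,z)[:2]
print(W(258.5,182.7),np.linalg.norm(W(203,183)-W(314,183)),W(258.5,140))
a,b=W(259.5,172,.065),W(259.5,234,.065);print((a+b)/2,np.linalg.norm(a-b))
m=W(258.5,140);o=robot.get_obs();print(m-.045*np.array(o['ee_rot'])[:2,0],o['position'])
E
python3 go.py 0.4365 0.2615 0.029 169.5
```

```text
[0.43326663 0.26086953] 0.10572839845810741 [0.39336498 0.26831883]
[0.43847415 0.26022834] 0.053854431487370305
[0.43756184 0.25985541] [0.43626195 0.25733331 0.12924397]
[0.0017 0.0218 0.5012] [-0.0014 -0.0013 -0.0038] 2.95
```

```bash
python3 -m handwheel '[[0,0.02,0.25,0,0,0,0],[0,0.02,0.45,0,0,0,0],[0,0.02,0.5,0,0,0,0],[0,0.02,0.5,0,0,0,0],[0,0.02,0.5,0,0,0,1],[0,0.02,0.5,0,0,0,1],[0,0.02,0.5,0,0,0,1],[0,0.02,0.5,0,0,0,1],[0,0.02,0.5,0,0,0,1],[0,0.02,0.5,0,0,0,1]]' 40; python3 go.py 0.4365 0.2615 0.13 169.5
```

```text
time: 4.2
position: [0.4376, 0.2624, 0.0306]
ee_rot: [[-0.982, 0.187, -0.0], [0.187, 0.982, -0.0], [0.0, -0.0, -1.0]]
force: [-0.3, 0.1, 0.6]
grip_width: 0.0377
gripper_force: 0.0
[ 0.0048 -0.0054 -0.497 ] [-0.     -0.0001 -0.0033] 4.2
```

```bash
python3 -m handwheel '[[0,0,0,0,0,0,1],[0,0,0,0,0,0,1],[0,0,0,0,0,0,1],[0,0,0,0,0,0,1],[0,0,0,0,0,0,1],[0,0,0,0,0,0,1]]' 40; python3 go.py 0.4365 0.2615 0.18 169.5
```

```text
time: 4.95
position: [0.4377, 0.2623, 0.0306]
ee_rot: [[-0.982, 0.188, -0.0], [0.188, 0.982, -0.0], [0.0, -0.0, -1.0]]
force: [-0.2, 0.2, 0.5]
grip_width: 0.0136
gripper_force: 40.0
[ 0.0049 -0.0052 -0.747 ] [-0.0001 -0.     -0.0034] 4.95
```

```bash
python3 -m handwheel '[[0,0,-0.25,0,0,0,1],[0,0,-0.5,0,0,0,1],[0,0,-0.7,0,0,0,1],[0,0,-0.7,0,0,0,1]]'; python3 go.py 0.51 0.10 0.17 180;
```

```text
time: 5.45
position: [0.44, 0.2636, 0.1749]
ee_rot: [[-0.982, 0.187, 0.007], [0.187, 0.982, 0.003], [-0.006, 0.004, -1.0]]
force: [0.1, -0.2, -1.6]
grip_width: 0.0137
gripper_force: 40.0
[-0.4968 -0.7379  0.0239] [ 0.0025  0.004  -0.12  ] 5.45
```

```bash
python3 -m handwheel '[[-0.15,-0.22,0,0,0,-0.04,1],[-0.3,-0.44,0,0,0,-0.08,1],[-0.5,-0.74,0,0,0,-0.12,1],[-0.5,-0.74,0,0,0,-0.12,1],[-0.5,-0.74,0,0,0,-0.12,1]]'; python3 go.py 0.539 -0.061 0.13 193;
```

```text
time: 6.08
position: [0.5075, 0.0979, 0.1693]
ee_rot: [[-1.0, 0.003, -0.002], [0.003, 1.0, 0.0], [0.002, 0.0, -1.0]]
force: [0.6, 0.8, -2.2]
grip_width: 0.0138
gripper_force: 40.0
[-0.1599 -0.7943  0.1957] [ 0.0004 -0.0014 -0.146 ] 6.075
```

```bash
python3 -m handwheel '[[-0.05,-0.25,0.05,0,0,-0.05,1],[-0.1,-0.5,0.1,0,0,-0.1,1],[-0.16,-0.7,0.15,0,0,-0.145,1],[-0.16,-0.79,0.2,0,0,-0.145,1],[-0.16,-0.79,0.2,0,0,-0.145,1],[-0.16,-0.79,0.2,0,0,-0.145,1]]'; python3 go.py 0.539 -0.061 0.13 193; python3 - <<'E'
from h import *
snap('side','s3.png');snap('wrist','w3.png')
r=cv2.imread('pics/side'[:0]+'pics/s3.png')[110:218,190:330];r=cv2.resize(r,(498,384),interpolation=cv2.INTER_CUBIC)
w=cv2.imread('pics/w3.png')[:,150:400]
cv2.imwrite('pics/c3.png',np.hstack([r,w]))
E
```

```text
time: 6.82
position: [0.5399, -0.058, 0.1307]
ee_rot: [[-0.974, -0.226, -0.0], [-0.226, 0.974, 0.001], [0.0, 0.001, -1.0]]
force: [0.8, 1.4, -1.3]
grip_width: 0.0138
gripper_force: 40.0
[ 0.0079 -0.0137  0.0034] [ 0.0005 -0.0001  0.0009] 6.825
```

View pics/c3.png

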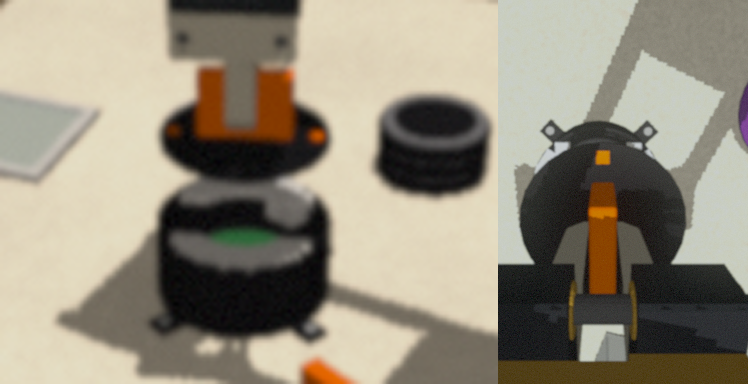

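The lid is level over the pot and lined up with the slots: the lid is at column 245 and the pot at 244 in the side crop. I'll lower it.

```bash
python3 -m handwheel '[[0,-0.01,0.1,0,0,0,1],[0,-0.01,0.19,0,0,0,1],[0,-0.01,0.22,0,0,0,1],[0,-0.01,0.25,0,0,0,1],[0,-0.01,0.28,0,0,0,1],[0,-0.01,0.28,0,0,0,1]]'; python3 go.py 0.539 -0.061 0.0706 193
```

```text
time: 7.68
position: [0.5404, -0.0617, 0.0743]
ee_rot: [[-0.974, -0.226, -0.001], [-0.226, 0.974, 0.0], [0.0, 0.0, -1.0]]
force: [0.8, 0.0, -1.8]
grip_width: 0.0138
gripper_force: 40.0
[0.0061 0.005  0.0184] [ 0.0002 -0.0003  0.0004] 7.675
```

No contact, so the lugs are through the slots. Pressing to seat.

```bash
python3 -m handwheel '[[0,0,0.01,0,0,0,1],[0,0,0.02,0,0,0,1],[0,0,0.022,0,0,0,1],[0,0,0.022,0,0,0,1],[0,0,0.022,0,0,0,1]]'; python3 go.py 0.539 -0.061 0.0706 193
```

```text
time: 8.3
position: [0.5409, -0.0617, 0.0706]
ee_rot: [[-0.974, -0.226, 0.001], [-0.226, 0.974, -0.0], [-0.0, -0.0, -1.0]]
force: [0.5, 0.1, 2.1]
grip_width: 0.0135
gripper_force: 40.0
[ 0.0082  0.0057 -0.0001] [-0.0001  0.0003  0.0005] 8.3
```

The lid is seated at the expected height (0.0706) with about 3 N of contact. Next is the clockwise twist, which is + about tool z (down).

```bash
python3 -m handwheel '[[0,0,0,0,0,0.08,1],[0,0,0,0,0,0.16,1],[0,0,0,0,0,0.24,1],[0,0,0,0,0,0.32,1],[0,0,0,0,0,0.4,1],[0,0,0,0,0,0.48,1],[0,0,0,0,0,0.5,1]]'; python3 go.py 0.539 -0.061 0.0706 103
```

```text
time: 9.18
position: [0.5409, -0.0618, 0.0706]
ee_rot: [[-0.848, 0.53, 0.001], [0.53, 0.848, -0.0], [-0.001, 0.0, -1.0]]
force: [-0.6, 0.4, 2.9]
grip_width: 0.0137
gripper_force: 40.0
[ 0.0102 -0.0016 -0.    ] [3.e-04 4.e-04 5.e-01] 9.175
```

```bash
python3 -m handwheel '[[0,0,0,0,0,0.08,1],[0,0,0,0,0,0.16,1],[0,0,0,0,0,0.24,1],[0,0,0,0,0,0.32,1],[0,0,0,0,0,0.4,1],[0,0,0,0,0,0.48,1],[0,0,0,0,0,0.5,1],[0,0,0,0,0,0.5,1],[0,0,0,0,0,0.5,0.6],[0,0,0,0,0,0.5,0.6],[0,0,0,0,0,0.5,0.6],[0,0,0,0,0,0.5,0.6],[0,0,0,0,0,0.5,0.6]]'; python3 go.py 0.539 -0.061 0.17 103
```

```text
time: 10.8
position: [0.5406, -0.0617, 0.0702]
ee_rot: [[-0.226, 0.974, -0.0], [0.974, 0.226, 0.0], [0.0, -0.0, -1.0]]
force: [-0.1, -0.5, -0.7]
grip_width: 0.0369
gripper_force: 0.0
[ 0.0051 -0.0069 -0.4992] [-0.0001 -0.0001  0.0006] 10.8
```

Released with the fingers clear. Now retreating straight up for a look.

```bash
python3 -m handwheel '[[0,0,-0.15,0,0,0,0.6],[0,0,-0.4,0,0,0,0.6],[0,0,-0.7,0,0,0,0.6],[0,0,-0.7,0,0,0,0.6],[0,0,-0.7,0,0,0,0.6]]'; python3 - <<'E'
from h import *
snap('side','s4.png');snap('wrist','w4.png')
r=cv2.imread('pics/s4.png')[110:218,190:330];r=cv2.resize(r,(498,384),interpolation=cv2.INTER_CUBIC)
w=cv2.imread('pics/w4.png')[:,110:410]
cv2.imwrite('pics/c4.png',np.hstack([r,w]))
E
```

```text
time: 11.42
position: [0.5406, -0.0617, 0.21]
ee_rot: [[-0.226, 0.974, 0.0], [0.974, 0.226, -0.0], [-0.0, 0.0, -1.0]]
force: [-0.3, 0.2, -0.1]
grip_width: 0.0376
gripper_force: 0.0
```

View pics/c4.png

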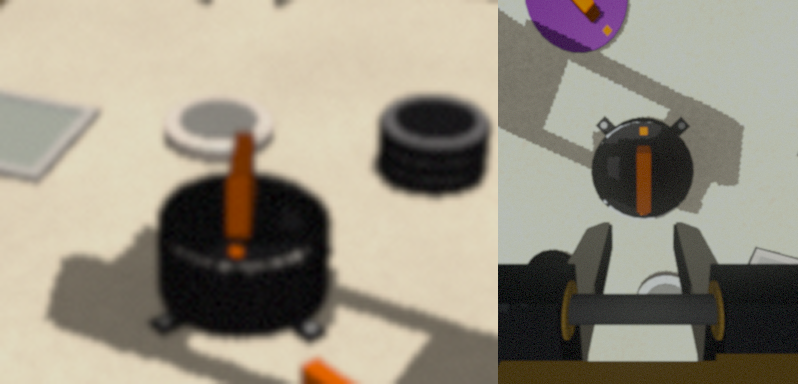

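The lid sits flat and centred on the pot. Its bar (column 240 in the side crop) is turned a quarter turn, and the gripper is clear.

```bash
python3 -c "
from plant import robot
print(robot.close_job())"
```

```text
the job is handed in; nothing more can be done
None
```

The pot is closed and the job is handed in at about 11.5 s of the 43 s: the lid was seated in the slots, twisted a quarter turn clockwise and released, and the knob lid and lens cap were never touched (the hand-in returned no verdict).

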